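# Switch on the second-hand radio

### The arm

A 7-joint arm with a two-finger parallel gripper is mounted at the origin on the work surface. World frame = base frame: x ahead of the robot, y to its left, z up, the work surface at z = 0. Lengths are in m, angles in rad, forces in N, time in s.
With the tool pointing down it reaches from about 0.425 to 0.875 m from the base axis. Payload 8.4 kg.
Tool frame: the origin (TCP) lies at the very end of the fingers, on their centre line; the grasp point (between the pads) lies grip_depth behind it (grip_depth is the distance from the TCP to the grasp point, in m); z points along the fingers, y is the direction in which the jaws open and shut (so a half turn about z gives the same grasp; the last joint's range is limited). The gripper opens to 87 mm and grips with 3 to 60 N. Pads are 19 mm wide; open, the fingers measure 117 mm over their backs; the gripper's body (75 mm by 190 mm) begins 51 mm behind the grasp point.
Start: joints at [-1.211, 0.333, 0.04, 1.465, -0.013, 1.343, -0.059], TCP at [0.288, 0.583, 0.223] pointing down, gripper open.
Joint ranges: [-2.58, 2.58], [-0.38, 2.09], [-1.3, 1.39], [0.25, 2.4], [-1.5, 4.64], [0.08, 2.09], [-2.65, 2.65]. Speed limits (rad/s): [2.22, 2.22, 2.79, 2.79, 3.14, 3.14, 3.14].

### API

Orientations are given as a unit quaternion [x, y, z, w].
In Python, from cell import * gives the robot as it stands. The module is installed in compiled form; this text tells all that it offers. Calls block until the motion is done:
- move_ptp(position, orientation): joint-space move of the TCP to a pose.
- movel(position, rot=None, max_speed=0.15): straight line of the TCP; rot=None keeps the orientation; max_speed is the mean speed in m/s.
- move_joints(angles): joint-space move.
- grip(opening): finger opening in m; the grip force is fixed at half the most; returns when the fingers have stopped.
- wait(seconds).
- inverse_kinematics(position, orientation): joint angles nearest the present ones, or None.
- sense(): the state.
- grab_frame(name): name is "scene" or "top"; returns a dict with "color" (420x560x3 uint8, red, green, blue), "depth" (420x560 float32, m along the optical axis (not along the pixel's ray), 0 where there is no reading), "fov_y" (degrees; the focal length in pixels is half the picture's height over the tangent of half this angle, whatever the lens; pixels are square), "cx", "cy" (the principal point, pixels), "dist_coeffs" ([k1, k2, p1, p2, k3] as OpenCV has them; the pictures are not rectified), "extrinsics" (4x4, takes a point from world to camera coordinates). Camera axes: x right, y up, looking along -z (the intrinsics and any distortion apply to the point x, -y, -z); pixel columns grow to the right and rows downward; lengths in m; the calibration is good to about 2 mm. A picture is of the moment at which its call begins.
A pose or a line that the arm cannot do raises PlanningError and nothing moves.
- hand_in(): hands the job in, once; it reports no verdict.
Trained networks look in a picture, given as the dict that the camera call returned (one of the last four; its "shot" number tells which), for a name from the list of things; names that differ only in an ending like _2 or _b are one class to them, and where a whole thing is asked for, a point or a joint stands for the part that bears it (a point fixed in the world has none). Each returns a list of dicts, best first, with "score" (0 to 1); they miss things now and then, are a little off and sometimes report something else, mostly with a low value. They report only what shows in the picture. A call takes as long as a camera call.
- find_in(picture, target): "box" ([left, top, width, height] in pixels, round what is visible of it).
- landmark_of(picture, target): "pixel" ([column, row] in pixels: a listed point, or the origin of a listed thing).
The state is a dict: "t": time; "qpos": joint angles; "qd": joint speeds; "effort": joint torques, N m; "tcp_pos": TCP position; "orientation": TCP orientation; "contact_force": force on the tool from outside, world axes, zero at the start; "moment": the same for the moment, N m; "opening": finger opening in m.
Only numpy, scipy, OpenCV 4.12 (cv2) and the standard library are available. Lean on these libraries where they do the work, as an engineer would, in place of code of your own. Each camera call takes 0.05 s, during which the arm holds its last target.

### The job

Show a customer that the radio works: with a fingertip, press on its big knurled dial and turn it clockwise, seen from above, by friction until it clicks from its first notch into the next, the middle one, then press the round white key on the other end of the radio's top fully down and let it spring back. Leave the dial in the middle notch and do not turn the small knurled knob; nothing is to be grasped or lifted, and the goods on and around the radio must stay standing where they are.

Things in the scene. Friction and masses are not known exactly. Their poses are not given: they have to be found in the camera images.
- radio: table radio standing fixed on the table: wooden cabinet 165 (x) by 310 (y) mm, 95 mm high, flat grey deck on top. Origin: centre of its underside; z up. On the deck: the big dial's axis at x 4, y 78 mm; the small knob at x -45, y -40; the key at x 0, y -112; a wooden egg cup (loose, 36 mm wide, 42 mm tall) near x 45, y -40
- dial (a joint): angle of the big dial, rad, growing clockwise from above. Click notches at 0, 0.6 and 1.2, marked beside the rim by one, two and three white dots (stops -0.15, 1.35). It starts within 0.1 of notch 0; next is the middle notch 0.6, where the white line points to the radio's -x side, at two dots. A spring pulls it into the nearest notch when let go; the hump half-way takes about 0.05 N m
- dial_top (a point): centre of the flat top of the big dial, on its upright axis: black disc 92 mm across, 22 mm thick, knurled rim, top 122 mm above the table. Too wide to pinch. The whole dial gives downward on a spring (1 N to start, 2 N per mm, stop after 4 mm): 4 to 6 N of fingertip press on its top, about 32 mm from the axis, carries it round (friction about 0.5 to 0.7); with less it slips
- key_top (a point): centre of the top of the round white key, 30 mm across, in a dark housing, pressed straight down; its spring needs about 4 N for the full 6 mm travel
- key (a joint): depth by which the key is pressed, m: 0 up, 0.006 fully down
- tone_mark (a point): mark near the rim, on top, of the small knurled black knob (28 mm across, 18 mm tall, top 114 mm above the table), 12 mm from its axis. It turns easily: leave it alone
- eggcup: wooden egg cup on the radio's deck, 36 mm wide, 42 mm tall; origin: centre of its underside. A bystander, to be left alone
- mug: white mug, 76 mm wide, 88 mm tall; origin: centre of its underside. A bystander, to be left alone
- can: plain metal can, 66 mm wide, 115 mm tall; origin: centre of its underside. A bystander, to be left alone
- candlestick: brass candlestick, 80 mm wide, 140 mm tall, behind the radio; origin: centre of its underside. A bystander, to be left alone
- brush: brush lying in front of the radio; origin: centre of its underside. A bystander, to be left alone
- jar: green glass jar, 64 mm wide, 75 mm tall, behind the radio; origin: centre of its underside. A bystander, to be left alone
- tin: copper-coloured tin, 70 by 100 by 40 mm; origin: centre of its underside. A bystander, to be left alone

How it is judged:
By the outcome, as a careful person would: the job done as asked, in the order asked, and still so for the second after the job is handed in, with the robot touching nothing.
It also fails if it takes over 48 s, if anything falls off the work surface, if the arm or the gripper's body presses on something with over 40 N, if the wrist force passes 120 N, or if a joint passes its speed limit or range.

## Working session

There is one attempt and no reset: what is moved stays moved. The work goes in short steps, each a Python script; the robot and the scene stay as the last script left them, time stands still between calls to the robot, and variables do not carry over. Pictures are saved under pics/ and viewed, and the job is handed in when it is done.

```bash
mkdir -p pics; cat > h.py <<'E'
from cell import *
import numpy as np, cv2
def K(p):
    h=p["color"].shape[0]; f=h/2/np.tan(np.radians(p["fov_y"])/2)
    return np.array([[f,0,p["cx"]],[0,f,p["cy"]],[0,0,1.]]), np.array(p["dist_coeffs"],float)
def ray(p,px):
    k,d=K(p); u=cv2.undistortPoints(np.array([[px]],float),k,d)[0,0]
    E=np.array(p["extrinsics"]); R=E[:3,:3]; t=E[:3,3]
    return -R.T@t, R.T@np.array([u[0],-u[1],-1.])
def atz(p,px,z):
    o,d=ray(p,px); return o+d*(z-o[2])/d[2]
def atdepth(p,px):
    o,d=ray(p,px); c,r=np.round(px).astype(int); return o+d*p["depth"][r,c]
def proj(p,X):
    k,d=K(p); E=np.array(p["extrinsics"]); c=E[:3,:3]@np.array(X)+E[:3,3]; c=np.array([[c[0],-c[1],-c[2]]])
    return cv2.projectPoints(c,np.zeros(3),np.zeros(3),k,d)[0][0,0]
def tri(p1,a,p2,b):
    o1,d1=ray(p1,a);o2,d2=ray(p2,b)
    A=np.stack([d1,-d2],1); s=np.linalg.lstsq(A,o2-o1,rcond=None)[0]
    return (o1+d1*s[0]+o2+d2*s[1])/2, np.linalg.norm(o1+d1*s[0]-o2-d2*s[1])
def save(p,n): cv2.imwrite("pics/"+n,p["color"][:,:,::-1])
E
python3 - <<'E'
from h import *
np.set_printoptions(precision=4,suppress=True)
s=sense(); print(s)
S=grab_frame("scene");T=grab_frame("top")
save(S,"s0.png");save(T,"t0.png")
for p in(S,T): print(p["fov_y"],p["cx"],p["cy"],p["dist_coeffs"],p["extrinsics"])
for n in["radio","dial_top","key_top","tone_mark","eggcup","mug","can","candlestick","jar","tin","brush"]:
    a=landmark_of(S,n);b=landmark_of(T,n)
    print(n,[(x["pixel"],round(x["score"],2)) for x in a[:2]],[(x["pixel"],round(x["score"],2)) for x in b[:2]])
    if a and b: print("   ",*tri(S,a[0]["pixel"],T,b[0]["pixel"]),atdepth(T,b[0]["pixel"]))
E
```

```text
{'t': 0.0, 'qpos': array([-1.2112,  0.3339,  0.0399,  1.4663, -0.0134,  1.3433, -0.0585]), 'qd': array([-0.0013,  0.0025,  0.0012,  0.0011, -0.0012,  0.    ,  0.0021]), 'effort': array([ -0.0016, -65.6347,   1.3342, -40.3815,  -0.0597,   0.0447,
         0.0002]), 'tcp_pos': array([0.2877, 0.5823, 0.2216]), 'orientation': array([ 0.2274,  0.9738, -0.0008, -0.0001]), 'contact_force': array([0.4921, 0.1184, 0.681 ]), 'moment': array([ 0.0055, -0.0136,  0.016 ]), 'opening': 0.08727870103330453}
42.54862932818435 280.09514644009244 210.6624766959625 [-0.1937  0.      0.      0.      0.    ] [[-0.644   0.765   0.0072  0.3951]
 [-0.5807 -0.495   0.6463  0.2604]
 [ 0.498   0.4121  0.763  -1.6197]
 [ 0.      0.      0.      1.    ]]
47.95884512735928 280.52138566150313 202.8915891150409 [0.0025 0.     0.     0.     0.    ] [[ 0.0171 -0.9998  0.0035 -0.0399]
 [ 0.9964  0.0174  0.0825 -0.5437]
 [-0.0826  0.0021  0.9966 -1.2268]
 [ 0.      0.      0.      1.    ]]
radio [([325.0, 270.5], 0.75)] [([227.2, 188.2], 0.66), ([224.2, 162.1], 0.39)]
    [ 0.5845  0.1158 -0.0113] 0.001103008955891763 [
[... 690 characters left out ...]
an [([228.9, 247.3], 0.75)] [([306.9, 150.4], 0.75), ([226.5, 188.0], 0.67)]
    [ 0.6901 -0.0995  0.0023] 0.0004585719959618646 [ 0.6676 -0.0932  0.1172]
candlestick [([342.4, 325.7], 0.78), ([231.5, 246.7], 0.48)] [([182.7, 151.8], 0.84)]
    [ 0.6815  0.2383 -0.0038] 5.0451693172924484e-05 [0.6771 0.2334 0.0194]
jar [([277.3, 307.3], 0.56)] [([238.0, 132.4], 0.86)]
    [ 0.7376  0.0921 -0.0101] 0.00623075883716786 [0.719  0.0816 0.0773]
tin [([235.6, 128.9], 0.6)] [([419.6, 276.7], 0.68)]
    [ 0.3517 -0.403  -0.0118] 0.010801164688529935 [ 0.3583 -0.392   0.0406]
brush [([359.4, 212.6], 0.67)] [([236.1, 260.0], 0.6)]
    [0.3925 0.0834 0.0057] 0.0031881982388984945 [0.3923 0.0831 0.0241]
```

```bash
python3 -c "
import cv2
a=cv2.imread('pics/t0.png');cv2.imwrite('pics/t0z.png',cv2.resize(a[100:300,90:360],None,fx=2.9,fy=2.9,interpolation=cv2.INTER_CUBIC))
a=cv2.imread('pics/s0.png');cv2.imwrite('pics/s0z.png',cv2.resize(a[150:350,200:470],None,fx=2.9,fy=2.9,interpolation=cv2.INTER_CUBIC))"
```

```text
(no output)
```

View pics/t0z.png

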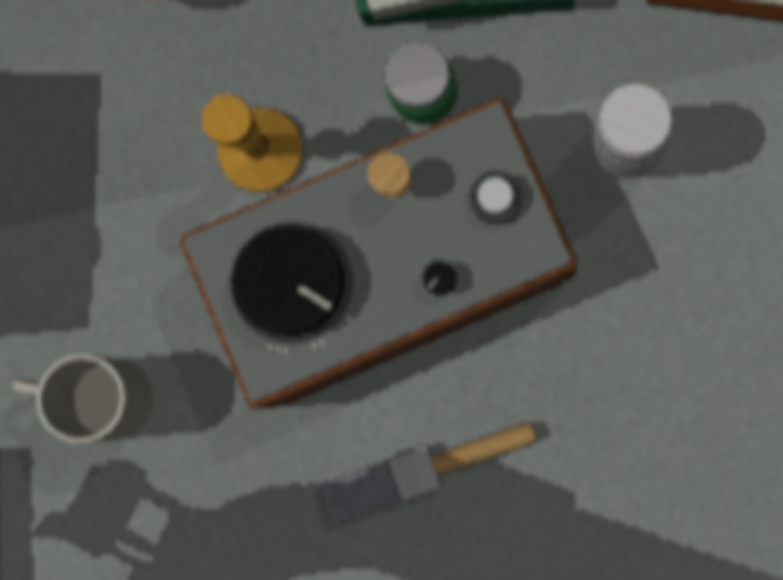

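View pics/s0z.png

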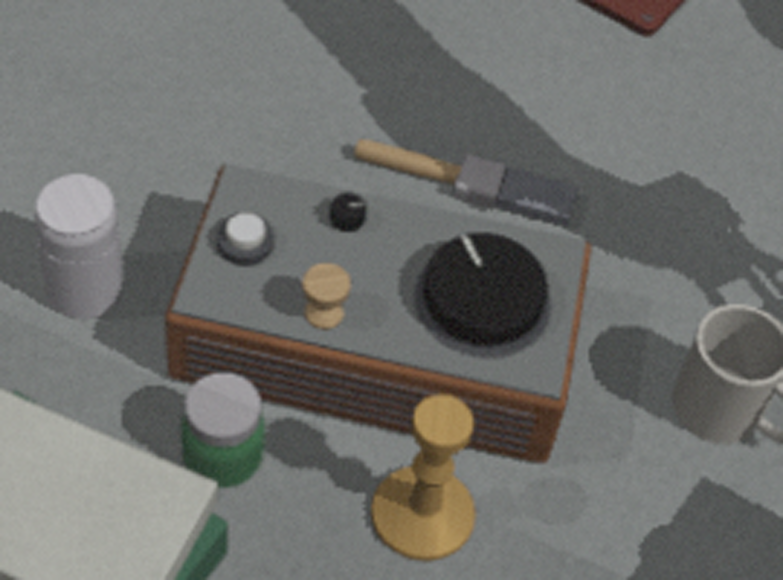

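View pics/t0.png

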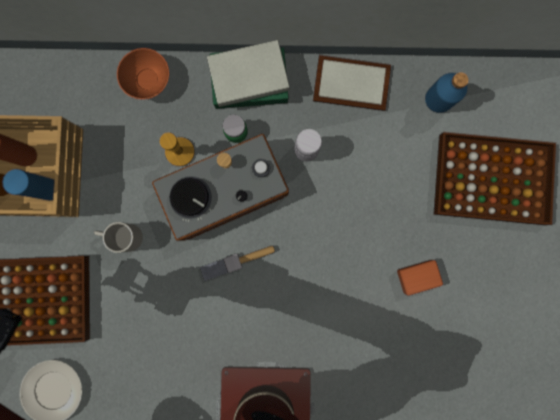

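The first views show the line on the dial at the one-dot notch, pointing to about pixel (200,202) in top. The dial is at about (189,197), the key at (261,168), the egg cup at (224,155) and the knob at (241,195). The key and egg cup network hits were confused, so I'll measure those directly.

```bash
python3 - <<'E'
from h import *
np.set_printoptions(precision=4,suppress=True)
S=grab_frame("scene");T=grab_frame("top")
def blob(p,roi,f,n):
    x0,y0,x1,y1=roi; c=p["color"][y0:y1,x0:x1].astype(int); m=f(c).astype(np.uint8)
    k,l,st,ce=cv2.connectedComponentsWithStats(m); i=1+np.argmax(st[1:,4])
    q=(l==i).astype(np.uint8); cs=cv2.findContours(q,cv2.RETR_EXTERNAL,cv2.CHAIN_APPROX_NONE)[0]
    e=cv2.fitEllipse(cv2.convexHull(max(cs,key=len)))
    print(n,st[i],ce[i]+[x0,y0],"ell",np.array(e[0])+[x0,y0],e[1]); return np.array(e[0])+[x0,y0]
br=lambda c:c.min(2)>145
kS=blob(S,(272,215,300,245),br,"kS");kT=blob(T,(248,155,275,182),br,"kT")
print("key",*tri(S,kS,T,kT),atdepth(S,kS),atdepth(T,kT))
dk=lambda c:c.max(2)<38
dT=blob(T,(165,172,215,222),dk,"dT"); print(atz(T,dT,.122),atdepth(T,dT),atz(T,dT,.115))
# depth-based dial top
E=np.array(T["extrinsics"])
for p,r in((T,(165,172,215,222)),(S,(335,220,400,280))):
    pts=np.array([atdepth(p,(c,q)) for q in range(r[1],r[3]) for c in range(r[0],r[2])])
    g=pts[(pts[:,2]>.113)&(pts[:,2]<.132)]; 
    (cx,cy),rad=cv2.minEnclosingCircle(g[:,:2].astype(np.float32)*1000); print("dial depth",len(g),cx,cy,rad,g.mean(0),np.median(g[:,2]))
C=[atz(T,np.array(q)/2.9+[90,100],.095) for q in((182,238),(502,100),(575,262),(252,402))]
C=np.array(C);print(C,np.linalg.norm(C-np.roll(C,-1,0),axis=1))
c=C.mean(0); v=(C[0]-C[1]+C[3]-C[2]); v/=np.linalg.norm(v); yaw=np.arctan2(-v[0],v[1]); print("centre",c,"yaw",yaw)
R=np.array([[np.cos(yaw),-np.sin(yaw)],[np.sin(yaw),np.cos(yaw)]])
for n,q in(("dial",(.004,.078)),("key",(0,-.112)),("knob",(-.045,-.04)),("egg",(.045,-.04))): print(n,c[:2]+R@q)
print("line tip",atz(T,np.array((328,306))/2.9+[90,100],.122),atz(T,np.array((300,289))/2.9+[90,100],.122))
q=(T["color"][100:300,90:360,::-1])
E
```

```text
kS [  7   9  12  10 102] [284.5686 228.2843] ell [284.5976 228.1458] (10.258379936218262, 12.017742156982422)
kT [ 7  7 11 10 83] [260.253  166.6024] ell [260.2327 166.6054] (9.597884178161621, 10.179871559143066)
key [0.6254 0.0216 0.1147] 0.0008142163364433805 [0.6254 0.0221 0.1151] [0.6253 0.0211 0.1168]
dT [   5    6   40   38 1143] [189.5004 196.2598] ell [189.9771 196.5362] (37.81951904296875, 40.07896041870117)
[0.5478 0.1905 0.122 ] [0.5478 0.1906 0.1215] [0.5484 0.1918 0.115 ]
dial depth 1147 549.9592895507812 194.67129516601562 46.7952880859375 [0.5495 0.194  0.1224] 0.12238419146063362
dial depth 1213 551.2291259765625 196.00550842285156 48.28003692626953 [0.5536 0.197  0.1207] 0.12090276151305179
[[ 0.585   0.2897  0.095 ]
 [ 0.7107  0.0165  0.095 ]
 [ 0.5701 -0.0492  0.095 ]
 [ 0.4452  0.2245  0.095 ]] [0.3007 0.1552 0.3009 0.1543]
centre [0.5777 0.1204 0.095 ] yaw 0.42975874443085177
dial [0.5489 0.1929]
key [0.6244 0.0186]
knob [0.5535 0.0653]
egg [0.6353 0.1028]
line tip [0.5264 0.1578 0.122 ] [0.5403 0.1818 0.122 ]
```

```bash
cat >> h.py <<'E'
D=np.array([.550,.194]); RAD=.032
def q(a): return [float(np.cos(a/2)),float(np.sin(a/2)),0.,0.]
def P(a,z,r=RAD): return [float(D[0]+r*np.cos(a)),float(D[1]+r*np.sin(a)),float(z)]
E
python3 - <<'E'
from h import *
np.set_printoptions(precision=3,suppress=True)
for a in np.arange(2.6,1.7,-.1): 
    j=inverse_kinematics(P(a,.12),q(a)); print(a,j)
grip(0.0); move_ptp(P(2.5,.19),q(2.5)); movel(P(2.5,.135)); wait(.3)
for i in range(4):
    s=sense(); print(s["t"],s["tcp_pos"],s["contact_force"],s["moment"],s["opening"]); wait(.05)
save(grab_frame("scene"),"s1.png")
E
```

```text
2.6 [-0.73   0.239  0.309  1.819 -0.081  1.096  0.637]
2.5 [-0.741  0.245  0.319  1.813 -0.086  1.097  0.538]
2.4 [-0.752  0.251  0.331  1.807 -0.091  1.098  0.44 ]
2.3 [-0.762  0.258  0.342  1.8   -0.096  1.1    0.342]
2.1999999999999997 [-0.773  0.265  0.354  1.793 -0.102  1.102  0.246]
2.0999999999999996 [-0.782  0.272  0.367  1.786 -0.108  1.103  0.15 ]
1.9999999999999996 [-0.792  0.279  0.38   1.779 -0.114  1.105  0.055]
1.8999999999999995 [-0.801  0.286  0.393  1.772 -0.121  1.107 -0.039]
1.7999999999999994 [-0.81   0.294  0.406  1.765 -0.128  1.109 -0.133]
5.2583 [0.525 0.213 0.136] [-0.594  0.298  0.24 ] [-0.003  0.032 -0.043] 0.0003916213536682831
5.3083 [0.525 0.213 0.136] [-0.392  0.049 -0.061] [-0.038 -0.017 -0.02 ] 0.00041982340226235325
5.3583 [0.525 0.213 0.135] [-0.79   0.312 -0.312] [ 0.05  -0.056  0.039] 0.00040330420682993767
5.4083 [0.525 0.213 0.135] [-0.328  0.076 -1.094] [-0.     0.013  0.023] 0.0002716776705958307
```

View pics/s1.png

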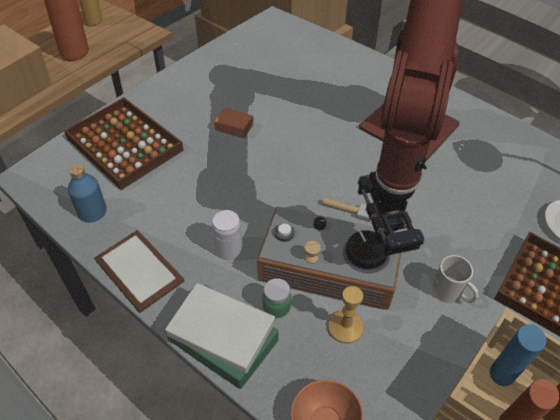

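The tool is over the dial near pixel (375,240), clear of the candlestick and mug. Next I press down until the averaged force is about 5 N.

```bash
cat >> h.py <<'E'
def F(n=8,dt=.02):
    v=[]
    for i in range(n):
        s=sense(); v.append(np.r_[s["contact_force"],s["moment"]]); wait(dt)
    return np.mean(v,0), s
E
python3 - <<'E'
from h import *
np.set_printoptions(precision=3,suppress=True)
f0,s=F(12); np.save("f0.npy",f0); print(f0,s["tcp_pos"])
z=.125; movel(P(2.5,z),max_speed=.04)
for i in range(14):
    f,s=F(); f=f-f0; print(round(s["t"],2),z,s["tcp_pos"],f)
    if f[2]>4.6: break
    z-=.001 if f[2]<1 else .0005
    movel(P(2.5,z),max_speed=.02)
np.save("z.npy",z)
E
```

```text
[-0.235  0.01   0.184 -0.02  -0.001 -0.002] [0.524 0.213 0.135]
6.22 0.125 [0.524 0.213 0.125] [ 0.466 -0.072  0.028  0.016  0.012 -0.005]
6.61 0.124 [0.524 0.213 0.124] [ 0.327  0.105 -0.321  0.01  -0.007 -0.001]
6.99 0.123 [0.524 0.213 0.123] [ 0.293  0.302  0.026  0.009 -0.017  0.009]
7.38 0.122 [0.524 0.213 0.122] [ 0.521  0.039 -0.135  0.013 -0.02   0.005]
7.76 0.121 [0.524 0.213 0.121] [-0.588  0.043  1.612  0.019  0.106 -0.008]
8.14 0.1205 [0.524 0.213 0.121] [-0.601  0.534  2.798  0.075  0.194  0.012]
8.53 0.12 [0.524 0.213 0.12 ] [-0.841  0.736  4.396  0.14   0.242 -0.007]
8.91 0.1195 [0.524 0.213 0.12 ] [-1.247  0.821  5.134  0.161  0.28  -0.009]
```

```bash
python3 - <<'E'
from h import *
np.set_printoptions(precision=3,suppress=True)
f0=np.load("f0.npy"); z=float(np.load("z.npy")); a=2.5
for i in range(11):
    a-=.05; movel(P(a,z),q(a),max_speed=.02)
    f,s=F(5,.02); f=f-f0
    ft=f[0]*-np.sin(a)+f[1]*np.cos(a)  # along ccw: positive resists
    fr=f[0]*np.cos(a)+f[1]*np.sin(a)
    print(round(s["t"],2),round(a,2),"Fz %.2f ccw %.2f rad %.2f"%(f[2],ft,fr),s["tcp_pos"])
    if f[2]<4.4: z-=.0003
    if f[2]>6: z+=.0004
np.save("z.npy",z); np.save("a.npy",a)
T=grab_frame("top");save(T,"t2.png");S=grab_frame("scene");save(S,"s2.png")
x=[cv2.resize(T["color"][150:250,140:240],(400,400)),cv2.resize(S["color"][200:300,320:420],(400,400))]
cv2.imwrite("pics/b2.png",np.hstack(x)[:,:,::-1])
E
```

```text
9.24 2.45 Fz 5.36 ccw 1.15 rad 1.42 [0.525 0.214 0.119]
9.57 2.4 Fz 5.46 ccw 0.84 rad 1.21 [0.526 0.215 0.12 ]
9.91 2.35 Fz 5.03 ccw 0.54 rad 1.04 [0.528 0.217 0.12 ]
10.24 2.3 Fz 4.74 ccw 0.45 rad 0.60 [0.529 0.218 0.12 ]
10.57 2.25 Fz 4.18 ccw 0.38 rad 0.66 [0.53  0.219 0.12 ]
10.91 2.2 Fz 5.60 ccw 0.01 rad 0.39 [0.531 0.22  0.119]
11.24 2.15 Fz 5.38 ccw -0.14 rad 0.36 [0.533 0.221 0.119]
11.57 2.1 Fz 4.74 ccw -0.44 rad 0.56 [0.534 0.222 0.119]
11.91 2.05 Fz 4.57 ccw -1.19 rad 0.66 [0.536 0.222 0.12 ]
12.24 2.0 Fz 5.05 ccw -1.07 rad 0.58 [0.537 0.223 0.12 ]
12.57 1.95 Fz 4.95 ccw -0.75 rad 0.14 [0.539 0.224 0.12 ]
```

View pics/b2.png

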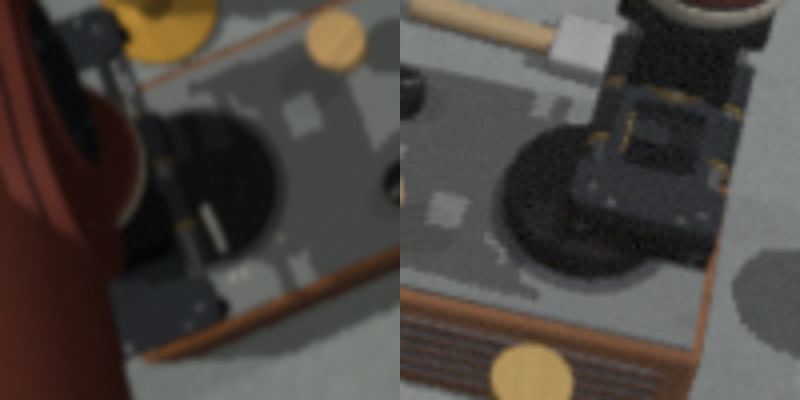

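The line now points along pixel direction (22,47) in the crop, a world angle of about -2.70, against -2.71 at the two dots. I'll lift straight up, re-check, and go to the key.

```bash
python3 - <<'E'
from h import *
np.set_printoptions(precision=3,suppress=True)
a=float(np.load("a.npy"))
movel(P(a,.14),max_speed=.04); movel(P(a,.185),max_speed=.12)
k=[.6254,.0214]
move_ptp(k+[.185],q(2.5)); movel(k+[.128]); wait(.2)
f0,s=F(12); np.save("f0.npy",f0); print(s["t"],s["tcp_pos"])
T=grab_frame("top");save(T,"t3.png");S=grab_frame("scene");save(S,"s3.png")
x=[cv2.resize(T["color"][140:240,140:290],(480,320)),cv2.resize(S["color"][180:300,270:420],(400,320))]
cv2.imwrite("pics/b3.png",cv2.resize(np.hstack(x)[:,:,::-1],(792,288)))
E
```

```text
15.7083 [0.626 0.021 0.129]
```

View pics/b3.png

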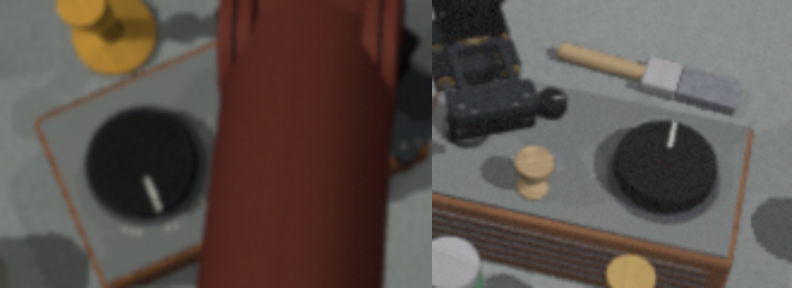

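The scene shows the dial released and resting at two dots, with its line at crop (673,133) and everything else standing. Now I press the key.

```bash
python3 - <<'E'
from h import *
np.set_printoptions(precision=4,suppress=True)
f0=np.load("f0.npy"); k=[.6254,.0214]
z=.118; movel(k+[z],max_speed=.05)
for i in range(20):
    f,s=F(5); f=f-f0; print(round(s["t"],2),round(z,4),s["tcp_pos"],f[:3])
    if f[2]>9: break
    z-=.001; movel(k+[z],max_speed=.03)
np.save("z.npy",z)
E
```

```text
16.24 0.118 [0.6252 0.0214 0.1178] [-0.0963  0.2647  0.5968]
16.57 0.117 [0.6255 0.0214 0.1172] [0.2228 0.1803 1.3883]
16.91 0.116 [0.6255 0.0214 0.1161] [0.4127 0.0581 2.1207]
17.24 0.115 [0.6255 0.0214 0.115 ] [ 0.8257 -0.3962  2.2026]
17.57 0.114 [0.6255 0.0214 0.1141] [ 0.9576 -0.1511  2.8979]
17.91 0.113 [0.6255 0.0214 0.1131] [ 1.1139 -0.6825  3.0916]
18.24 0.112 [0.6255 0.0214 0.112 ] [ 1.2817 -0.5822  4.3819]
18.57 0.111 [0.6256 0.0214 0.1115] [-0.1187 -0.2153  7.9519]
18.91 0.11 [0.6256 0.0214 0.1113] [-3.1379 -0.8755 15.0252]
```

The key's travel was from about 0.1175 to 0.1115 m, which is 6 mm. The force reached about 4 N and then met a hard stop, so it is fully down. I'll release it, back off and check.

```bash
python3 - <<'E'
from h import *
np.set_printoptions(precision=4,suppress=True)
k=[.6254,.0214]
movel(k+[.13],max_speed=.04); movel(k+[.22],max_speed=.15)
move_ptp([.42,.42,.25],q(2.5)); wait(.5)
s=sense();print(s["t"],s["tcp_pos"],s["contact_force"])
S=grab_frame("scene");T=grab_frame("top");save(T,"t4.png")
for n,x in (("a",T["color"][100:300,90:360]),("b",S["color"][150:350,200:470])): cv2.imwrite(f"pics/e{n}.png",cv2.resize(x,None,fx=2.9,fy=2.9,interpolation=cv2.INTER_CUBIC)[:,:,::-1])
for p,r in((S,(272,215,300,245)),(T,(248,155,275,182))):
    c=p["color"][r[1]:r[3],r[0]:r[2]].min(2)>145; y,x=np.nonzero(c); px=[x.mean()+r[0],y.mean()+r[1]]; print(len(x),px); 
    if p is S: ps=px
    elif len(x): print(tri(S,ps,T,px))
E
```

```text
22.475 [0.4201 0.4199 0.25  ] [-0.5837 -0.4848  0.0727]
102 [np.float64(284.5686274509804), np.float64(228.2843137254902)]
83 [np.float64(260.2530120481928), np.float64(166.6024096385542)]
(array([0.6254, 0.0215, 0.1142]), np.float64(0.0008301366687666867))
```

View pics/ea.png

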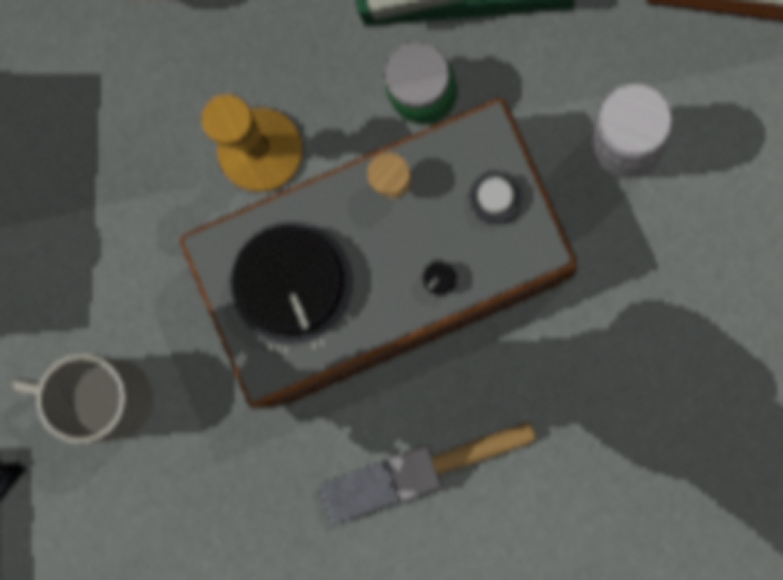

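View pics/eb.png

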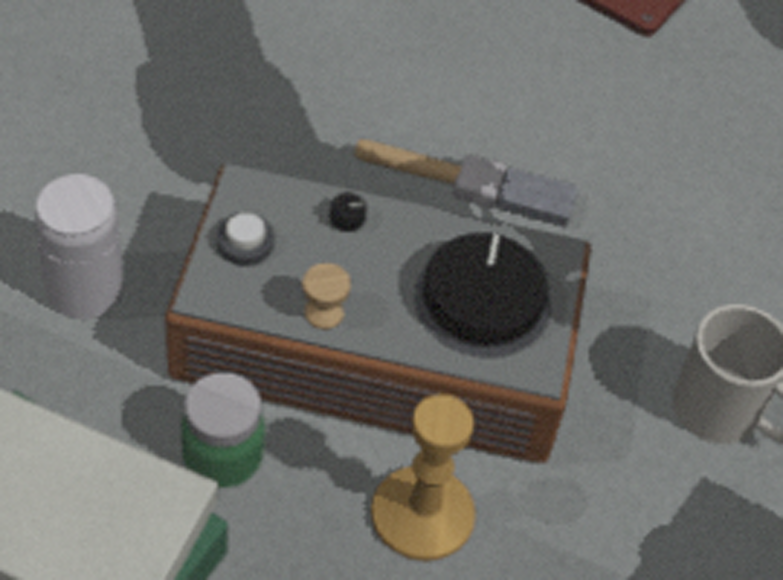

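The dial line runs from (292,295) to (306,328), about -2.74 rad and so at the middle notch. The key is up again, and the knob, egg cup and the other goods are unmoved.

```bash
python3 -c "
from cell import *
hand_in()"
```

```text
the job is handed in; nothing more can be done
```

The dial is in its middle notch and the white key has been pressed fully down and has sprung back. I handed the job in at about 22.5 s of the 48 s allowed.

- **Dial:** I pressed with the closed fingertips at roughly 4 to 5.5 N, 32 mm from the axis, and turned clockwise by 0.55 rad. The resistance reversed part-way, which is the hump being passed. After lifting, the white line read about -2.74 rad, against about -2.71 expected at two dots. Allowing for how coarsely the line can be read, it is in the middle notch.
- **Key:** It travelled about 6 mm and the force rose to about 4 N before the hard stop, with a peak of 15 N. After release its pixel position was the same as before.
- **Surroundings:** In the last pictures the knob mark, egg cup, candlestick, jar, can, mug and brush showed no change, by eye. The tin was outside that last view. The arm is clear of everything.
- **Disagreements:** The networks confused the key and egg cup with other things, so I measured the key directly. Contact with the key came 2 to 3 mm higher than the cameras gave (0.1175 m against 0.115 m).

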